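# Clamp a lock cylinder in the crank clamp

## Robot

A 7-joint arm with a two-finger parallel gripper is mounted at the origin on a cart in front of the work surface, level with it; the furniture and walls round the work are solid. World frame = base frame: x ahead of the robot, y to its left, z up, the work surface at z = 0. Lengths are in mm, angles in rad, forces in N, time in s.
With the tool pointing down it reaches from about 400 to 875 mm from the base axis. Payload 4.4 kg.
Tool frame: the origin (TCP) lies on the centre line of the jaws, within the pads' length; the fingertips stand 19 mm ahead of it and the grasp point (between the pads) is the TCP; z points along the fingers, y is the line along which they close (so a half turn about z gives the same grasp; the last joint's range is limited). The gripper opens to 85 mm and grips with 20 to 120 N. Pads are 22 mm wide; open, the fingers measure 114 mm over their backs; the gripper's body (76 mm by 85 mm) begins 54 mm behind the grasp point. The pads swing forward as they close: fully open they stand 13 mm farther back than shut.
Start: joints at [1.095, 0.628, 0.038, 1.517, -0.027, 0.996, -0.02], TCP at [259.004, -596.183, 250.313] pointing down, gripper open.
Joint ranges: [-3.06, 3.06], [-0.37, 2.12], [-1.25, 1.32], [0.18, 2.47], [-1.1, 4.24], [0.23, 1.98], [-2.94, 2.94]. Speed limits (rad/s): [2.57, 2.57, 3.14, 3.14, 3.14, 3.14, 3.14].

## Interface

Orientations are given as [roll, pitch, yaw] about the fixed x, y, z axes, in that order (R = Rz(yaw) Ry(pitch) Rx(roll)).
In Python, from cell import ctrl, viewer, silhouettes gives the robot as it stands.
- The arm moves only by the shell command python3 -m creep 'ROWS'. ROWS is JSON, a list of rows, each an object with "jaw": the gripper command: -1 is shut, 1 is fully open, values between are in proportion; "xyz": the shift along the tool's x, y, z in mm, a list of three; "angular": the turn, a rotation vector about the tool's x, y, z in rad, a list of three. In form: [{"jaw": jaw, "xyz": [tx, ty, tz], "angular": [rx, ry, rz]}, ...]. A call has 1 to 12 rows; each row is the pose to reach, as a shift and turn from the pose commanded when the call began, along the tool's axes at that moment; what a row does not reach only later rows make up. A row lasts 1/8 s, in which the tool goes at most 62.5 mm and 10.7 degrees, less where a joint would pass 70% of its speed; a pose out of reach is approached as far as the arm can. A call with a gripper value outside its range is refused whole. The fingers move at their own pace and stop on an object; the grip force is fixed at half the most. Time passes only in rows, so rows that repeat a pose let the fingers close. It gives the time, the measured TCP pose, the force, the opening and the grip force at its end, in the units of the state.
- ctrl.read_state(): the state, without advancing time (a new reading comes with each control period).
- viewer.get_image(name): name is "scene" or "side" or "wrist"; returns (picture, depth): 420x560x3 uint8, red, green, blue; 420x560 float32, mm along the optical axis (not along the pixel's ray), 0 where there is no reading.
- viewer.camera_model(name): a dict with "fx", "fy", "cx", "cy" (pixels), "dist" ([k1, k2, p1, p2, k3] as OpenCV has them; the pictures are not rectified), "T" (4x4, takes a point from camera to world coordinates). Camera axes: x right, y down, z forward; pixel columns grow to the right and rows downward; lengths in mm; the calibration is good to about 2 mm. A picture is of the moment at which its call begins: read the wrist's pose just before it. camera_model takes no time and is no camera call; for the wrist camera it gives the pose at the moment of the call.
- ctrl.finish_job(): hands the job in; it is judged then, once.
Trained networks look in the newest picture that a camera, given by its name, has taken for a name from the list of things; names that differ only in an ending like _2 or _b are one class to them, and where a whole thing is asked for, a point or a joint stands for the part that bears it (a point fixed in the world has none). Each returns a list of dicts, best first, with "score" (0 to 1); they miss things now and then, are a little off and sometimes report something else, mostly with a low value. They report only what shows in the picture. A call takes as long as a camera call. They do not tell look-alikes from the thing itself.
- silhouettes(camera, target): "pixels" (420x560 bool, what is visible of it) and "xy" ([column, row] in pixels, amid what is visible of it).
The state is a dict: "clock": time; "qpos": joint angles; "qd": joint speeds; "tau": joint torques, N m; "eef_pos": TCP position; "tool_rot": TCP orientation; "force": force on the tool from outside, world axes, zero at the start; "torque": the same for the moment, N m; "width": finger opening in mm; "gripper_force": force on a finger pad.
Only numpy, scipy, OpenCV 4.12 (cv2) and the standard library are available. Lean on these libraries where they do the work, as an engineer would, in place of code of your own. Each camera call takes 0.05 s, during which the arm holds its last target. There are 200 camera calls.

## Task

Lay the shorter of the two lock cylinders flat on the bed of the crank clamp, lengthwise between its two faces, and let go of it. Then take the crank by its free-spinning grip and wind it clockwise, in one go without letting go, until the end stop has run back solid and the crank turns clearly heavier, so that the cylinder is firmly held; do not force it further, and let go. Leave the other things where they are.

Things in the scene. Friction and masses are not known exactly. Their poses are not given: they have to be found in the camera images.
- clamp: Crank-operated clamp, bolted to the worktop: dark steel base plate 84 x 284 x 12, on it a flat steel bed 56 wide whose top is 30 above the worktop, a grey gearbox at one end with a crank on top. Origin: on the worktop; x across the clamp, y along it (clamping axis, x = 0), pointing from the end stop to the gearbox; z up. The place of the clamp and its yaw vary.
- spindle (a point): Point on the vertical axis of the crank, 80 from the clamp's origin along its +y, 122 above the worktop (half-way up the grip).
- grip_mid (a point): Centre of the crank's grip: upright black plastic cylinder, 22 diameter, from 96 to 148 above the worktop; it spins freely on its pin. The pin stands 45 from the axis of the crank. Crank arm under the grip, its top 95 above the worktop.
- crank (a joint): Crank angle, rad, growing clockwise seen from above; starts at 0 to 2.5. At 0 the grip lies on the clamp's -x side of the axis. A turn clockwise moves the jaw 16 mm towards the end stop; 2 to 4 turns clamp the cylinder. Running free takes about 7 N along the circle while moving (friction; it stays where left), less when read after a stop, the same after like moves. A proper clamp adds 2.5 to 6 N; 7 N is too much.
- jaw_face: Sprung steel face plate of the moving jaw, 46 wide, 31 high above the bed, 20 N per mm; origin at the bed, on the surface that looks towards the end stop. Once the end stop stands solid, each further 1/8 turn of the crank adds about 40 N of squeeze and 2.3 N along the circle at the grip: 40 to 110 N is a proper clamp, over 125 N marks the cylinder.
- jaw_face_mid (a point): Centre line of that face's surface, 9 above the bed.
- end_stop: Steel end stop facing the jaw, 46 wide, 31 high above the bed, in a bracket set at a different place along the bed each time. It floats: pushed by the cylinder it slides back with about 6 N by 0 to 8 mm, an amount that differs each time and is hard to see, before it stands solid. Origin at the bed, on the surface that looks towards the jaw.
- end_stop_face (a point): Centre line of the end stop's surface, 9 above the bed. It is 93 to 120 from the jaw face at first; the cylinder may lie anywhere between.
- short_cylinder: The shorter lock cylinder, loose: 33 (x) x 63 (y, its length) x 18 high, lying flat; origin under its centre.
- short_mid (a point): Centre of the short cylinder, 9 above its underside. Same axes.
- long_mid (a point): Centre of the longer lock cylinder, 33 x 83 x 18, loose; it is not wanted and stays where it is.
- padlock: Padlock lying on the worktop, 64 x 40 x 14, loose; stays where it is.
- fob: Car key fob with ring, 85 x 36 x 14, loose; stays where it is.
Not all that is in view belongs to the job. There is more than one size of the short_cylinder; the job needs the larger.

How it is judged (in metres and radians):
On the way, in this order (a step that is already met when the one before it is completed fails the run):
1. the short cylinder lies flat on the bed, lengthwise between the faces, released and not yet squeezed (z of short_mid in the frame of clamp between 0.036 and 0.042 m and x of short_mid in the frame of clamp between -0.012 and 0.012 m and y of short_mid in the frame of end_stop above 0.028 m and y of short_mid in the frame of jaw_face below -0.028 m and angle between the y axis of short_cylinder and the y axis of clamp, either way round below 0.2 rad and contact force between jaw_face and short_cylinder below 10 N and contact force between the fingers and short_cylinder below 0.1 N), for 0.2 s.
2. the crank, held by its grip, is wound until the cylinder is squeezed with at least 40 N between jaw face and end stop (contact force between each of jaw_face, end_stop and short_cylinder above 40 N and distance between the grasp point and grip_mid below 0.08 m), for 0.1 s.
At the end, for the whole second after the job is handed in: The short cylinder lies flat on the bed (its centre within 12 mm of the clamp's centre line, lengthwise within 0.15 rad) and is squeezed between jaw face and end stop with at least 35 N; the crank stands still and everything is released (contact force between each of jaw_face, end_stop and short_cylinder above 35 N and z of short_mid in the frame of clamp between 0.035 and 0.044 m and x of short_mid in the frame of clamp between -0.012 and 0.012 m and angle between the y axis of short_cylinder and the y axis of clamp, either way round below 0.15 rad and linear speed of short_cylinder below 0.01 m/s and velocity of joint crank below 0.05 rad/s); the robot touches nothing.
It fails at once if the cylinder is squeezed with more than 125 N (overtightened) (contact force between jaw_face and short_cylinder above 125 N).
It fails at once if the grip is let go after winding has begun (crank past 5 rad) and before the cylinder is clamped (35 N) (value of joint crank above 5 rad and distance between the grasp point and grip_mid above 0.08 m and contact force between jaw_face and short_cylinder below 35 N).
It fails at once if the long cylinder is moved more than 20 mm (distance of long_mid from where it was at the start of the episode above 0.02 m).
It fails at once if the padlock is moved more than 20 mm (distance of padlock from where it was at the start of the episode above 0.02 m).
It fails at once if the key fob is moved more than 20 mm (distance of fob from where it was at the start of the episode above 0.02 m).
It also fails if it takes over 72 s, if anything falls off the work surface, if the arm or the gripper's body presses on something with over 40 N, if the wrist force passes 120 N, or if a joint passes its speed limit or range.

## Working session

There is one attempt and no reset: what is moved stays moved. The work goes in short steps, Python scripts to look and compute and a shell command to move; the robot and the scene stay as the last step left them, time stands still between calls to the robot, and variables do not carry over. Pictures are saved under pics/ and viewed, at most 10 in all, crops included, and the job is handed in when it is done.

```bash
ls; mkdir -p pics; cat > h.py <<'E'
import numpy as np, cv2
from cell import ctrl, viewer, silhouettes
def cloud(name, depth, mask=None):
    m=viewer.camera_model(name); K=np.array([[m['fx'],0,m['cx']],[0,m['fy'],m['cy']],[0,0,1]])
    mask=(depth>0) if mask is None else mask&(depth>0)
    v,u=np.nonzero(mask); p=cv2.undistortPoints(np.stack([u,v],1).astype(np.float64)[:,None],K,np.array(m['dist'],float))[:,0]
    z=depth[v,u]; P=np.c_[p*z[:,None],z]; T=np.array(m['T']); return P@T[:3,:3].T+T[:3,3],u,v
def save(n,im): cv2.imwrite('pics/'+n,im[:,:,::-1])
E
python3 - <<'E'
from h import *
print(ctrl.read_state())
for c in ['scene','side']:
    im,d=viewer.get_image(c); save(c+'0.png',im); np.save(c+'.npy',d)
    for t in ['clamp','short_cylinder','long_mid','padlock','fob','grip_mid','jaw_face','end_stop']:
        for s in silhouettes(c,t)[:4]:
            P,u,v=cloud(c,d,s['pixels'])
            if len(P)==0: continue
            r=cv2.minAreaRect(P[:,:2].astype(np.float32))
            print(c,t,round(s['score'],2),np.round(s['xy']),len(P),'med',np.round(np.median(P,0)),'z',np.round(np.percentile(P[:,2],[5,95])),'rect',np.round(r[0]),np.round(r[1]),round(r[2]))
E
```

```text
pics
{'clock': 0.0, 'qpos': array([ 1.09519733,  0.62932803,  0.03837367,  1.5183766 , -0.02699469,
        0.99631551, -0.02001958]), 'qd': array([ 1.87109220e-03,  5.62409908e-04,  2.19506787e-03,  4.32885956e-04,
        4.06482851e-04,  5.48902369e-05, -6.47795237e-04]), 'tau': array([-3.37843985e-04, -5.63405442e+01,  1.22632205e+00, -1.93444473e+01,
        1.09967461e-02,  1.05367927e-02, -1.54684500e-05]), 'eef_pos': array([ 258.79907368, -595.6046753 ,  249.39679863]), 'tool_rot': array([-3.13968076e+00, -1.10103118e-05,  4.09837341e-01]), 'force': array([-0.31861988,  0.08546353, -0.30030425]), 'torque': array([ 0.00427843, -0.03492547,  0.01060727]), 'gripper_force': 0.0, 'width': 85.59954202885288}
scene clamp 0.87 [261. 195.] 4874 med [516. -91.  31.] z [  9. 102.] rect [625.  56.] [670. 193.] 65
scene short_cylinder 0.68 [395. 334.] 484 med [ 379. -454.    8.] z [-1. 12.] rect [ 386. -450.] [56. 34.] 60
scene short_cylinder 0.59 [342. 305.] 708 med [ 373. -360.   11.] z [ 3. 17.] rect [ 375. -361.] [33. 61.] 32
scene long_mid 0.96 [425. 270.] 720 med [ 530. -444.   12.]
[... 574 characters left out ...]
39 [318. 207.] 187 med [ 531. -220.   56.] z [36. 62.] rect [ 573. -203.] [125.  24.] 22
scene end_stop 0.7 [318. 210.] 175 med [ 525. -221.   56.] z [37. 62.] rect [ 536. -218.] [12. 46.] 89
scene end_stop 0.5 [428. 270.] 663 med [ 529. -443.   12.] z [ 5. 17.] rect [ 533. -446.] [32. 79.] 38
side clamp 0.61 [334. 221.] 226 med [ 555. -250.   13.] z [ 2. 31.] rect [ 423. -423.] [483.  37.] 52
side long_mid 0.85 [381. 293.] 738 med [ 536. -450.   11.] z [-0. 16.] rect [ 542. -444.] [47. 82.] 36
side fob 0.41 [234. 221.] 119 med [ 367. -145.   11.] z [-0. 14.] rect [ 369. -142.] [34. 23.] 83
side jaw_face 0.48 [379. 294.] 710 med [ 537. -452.   11.] z [ 3. 16.] rect [ 542. -444.] [46. 81.] 36
```

```bash
python3 - <<'E'
import cv2
cv2.imwrite('pics/s1.png',cv2.resize(cv2.imread('pics/scene0.png'),(800,600),interpolation=cv2.INTER_CUBIC))
E
```

```text
(no output)
```

View pics/s1.png

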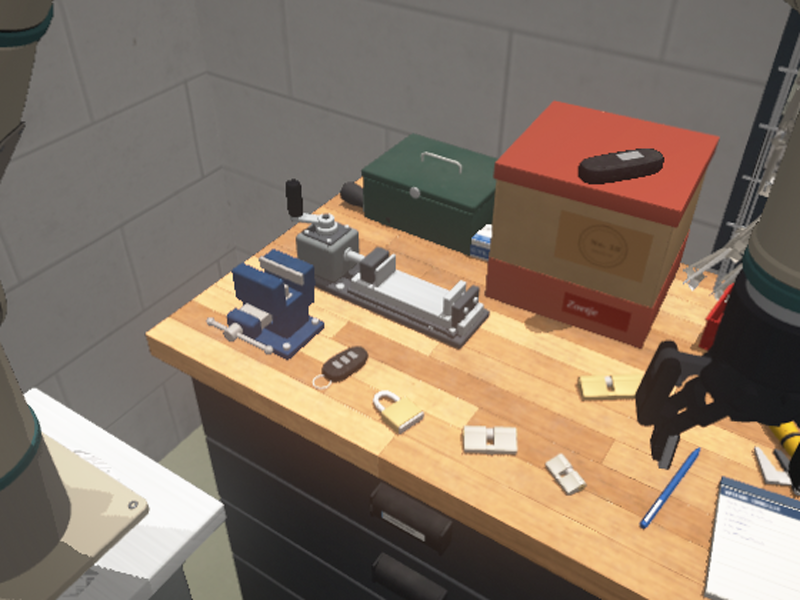

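The picture shows the larger silver cylinder at about (343,307), with a smaller look-alike at (395,331). The brass one at about (427,270) is the long cylinder. The clamp runs from the crank at (206,136) to the end stop at (322,212), and a blue vice stands in front of it as a decoy. Next I work out the moves.

```bash
cat >> h.py <<'E'
from scipy.spatial.transform import Rotation as R
def rel(xyz,yaw):
    """tool-frame shift and turn from the measured pose to TCP xyz, pointing down, tool y at yaw (mod pi)"""
    s=ctrl.read_state(); R0=R.from_euler('xyz',s['tool_rot'])
    best=None
    for k in (-1,0,1,2):
        R1=R.from_euler('xyz',[np.pi,0,yaw+np.pi/2+k*np.pi]); w=(R0.inv()*R1).as_rotvec()
        if best is None or np.linalg.norm(w)<np.linalg.norm(best): best=w
    print('xyz',np.round(R0.inv().apply(np.array(xyz)-s['eef_pos']),1),'ang',np.round(best,3),'at',np.round(s['eef_pos'],1),np.round(s['tool_rot'],3),'q7',round(s['qpos'][6],2),'t',round(s['clock'],2))
def rect(P):
    c,(w,h),a=cv2.minAreaRect(np.asarray(P[:,:2],np.float32)); a=np.radians(a)
    if w<h: w,h,a=h,w,a+np.pi/2
    return np.round(c,1),round(w,1),round(h,1),round((a+np.pi/2)%np.pi-np.pi/2,3)   # centre, long, short, long-axis angle
E
python3 - <<'E'
from h import *
d=np.load('scene.npy'); P,u,v=cloud('scene',d)
for x,y in [(375,-361),(384,-452),(530,-444)]:
    m=(abs(P[:,0]-x)<55)&(abs(P[:,1]-y)<50)&(P[:,2]>11)&(P[:,2]<25)
    print(rect(P[m]),m.sum())
# clamp bed
m=(abs(P[:,0]-530)<60)&(P[:,1]<-110)&(P[:,1]>-215)&(abs(P[:,2]-30)<5); print('bed',rect(P[m]),m.sum(),np.median(P[m],0))
m=(abs(P[:,0]-530)<70)&(P[:,1]<20)&(P[:,1]>-270)&(P[:,2]>7); print('clamp',rect(P[m]))
m=(P[:,0]>330)&(P[:,0]<480)&(P[:,1]<80)&(P[:,1]>-120)&(P[:,2]>7)&(P[:,2]<200); print('vice',P[m].min(0),P[m].max(0))
rel([375,-361,230],0.0)
E
```

```text
(array([ 377.2, -359.5]), 60.9, 33.0, np.float64(-1.03)) 386
(array([ 382.1, -454.4]), 43.4, 13.3, np.float64(1.095)) 63
(array([ 534.5, -446.5]), 81.8, 33.4, np.float64(-0.96)) 401
bed (array([ 538.1, -162.6]), 104.8, 60.5, np.float64(1.564)) 898 [ 532.96707316 -157.87169351   30.12612055]
clamp (array([ 536.8, -116.8]), 273.3, 86.5, np.float64(1.567))
vice [330.08162783 -79.06847318   7.09428555] [4.34376214e+02 1.80015967e-02 1.22409213e+02]
xyz [ 200.1 -169.5   20.3] ang [ 0.    -0.    -1.161] at [ 259.  -596.2  250.3] [ 3.142 -0.     0.41 ] q7 -0.02 t 0.9
```

```bash
python3 - <<'E'
from h import *
rel([377,-360,180],0.541)
E
```

```text
xyz [ 202.3 -169.6   70.3] ang [ 0.   -0.    1.44] at [ 259.  -596.2  250.3] [ 3.142 -0.     0.41 ] q7 -0.02 t 0.9
```

```bash
python3 -m creep '[{"jaw":0.5,"xyz":[202,-170,60],"angular":[0,0,1.44]},{"jaw":0.5,"xyz":[202,-170,60],"angular":[0,0,1.44]},{"jaw":0.5,"xyz":[202,-170,60],"angular":[0,0,1.44]},{"jaw":0.5,"xyz":[202,-170,60],"angular":[0,0,1.44]},{"jaw":0.5,"xyz":[202,-170,60],"angular":[0,0,1.44]},{"jaw":0.5,"xyz":[202,-170,60],"angular":[0,0,1.44]},{"jaw":0.5,"xyz":[202,-170,70],"angular":[0,0,1.44]},{"jaw":0.5,"xyz":[202,-170,70],"angular":[0,0,1.44]},{"jaw":0.5,"xyz":[202,-170,70],"angular":[0,0,1.44]},{"jaw":0.5,"xyz":[202,-170,70],"angular":[0,0,1.44]},{"jaw":0.5,"xyz":[202,-170,70],"angular":[0,0,1.44]},{"jaw":0.5,"xyz":[202,-170,70],"angular":[0,0,1.44]}]'
python3 - <<'E'
from h import *
im,d=viewer.get_image('wrist'); save('w1.png',im)
P,u,v=cloud('wrist',d)
m=(np.hypot(P[:,0]-377,P[:,1]+360)<55)&(P[:,2]>10)&(P[:,2]<25); print(rect(P[m]),m.sum(),np.percentile(P[m,2],[5,50,95]),u[m].mean(),v[m].mean())
c,w,h,a=rect(P[m]); rel([c[0],c[1],21],a+np.pi/2)
E
```

```text
clock: 2.4
eef_pos: [376.5, -359.9, 180.5]
tool_rot: [-3.141, -0.0, -1.03]
force: [-0.2, -1.1, 0.2]
width: 64.0
gripper_force: 0.0
(array([ 376.4, -360.3]), 62.5, 31.9, np.float64(-1.023)) 1478 [10.41340232 13.76466822 17.0849767 ] 277.9891745602165 198.18809201623816
xyz [  0.3   0.3 159.4] ang [-0.    -0.    -0.007] at [ 376.5 -359.9  180.4] [-3.141 -0.    -1.03 ] q7 -1.52 t 2.45
```

View pics/w1.png

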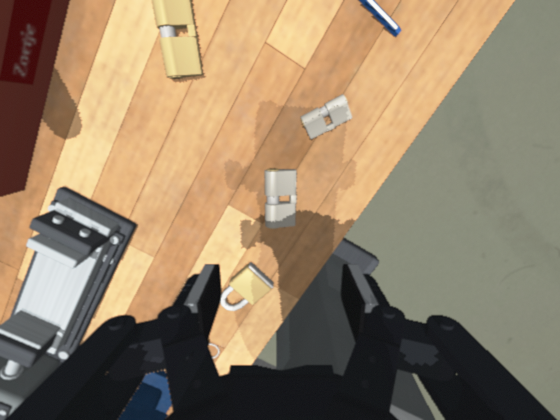

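The larger cylinder is straight below at (281,198), with the look-alike clear of it at (327,117). The next move goes down and grips it.

```bash
python3 -m creep '[{"jaw":0.5,"xyz":[0,0,55],"angular":[0,0,0]},{"jaw":0.5,"xyz":[0,0,110],"angular":[0,0,0]},{"jaw":0.5,"xyz":[0,0,145],"angular":[0,0,0]},{"jaw":0.5,"xyz":[0,0,159],"angular":[0,0,0]},{"jaw":0.5,"xyz":[0,0,159],"angular":[0,0,0]},{"jaw":-1,"xyz":[0,0,159],"angular":[0,0,0]},{"jaw":-1,"xyz":[0,0,159],"angular":[0,0,0]},{"jaw":-1,"xyz":[0,0,159],"angular":[0,0,0]},{"jaw":-1,"xyz":[0,0,159],"angular":[0,0,0]},{"jaw":-1,"xyz":[0,0,159],"angular":[0,0,0]},{"jaw":-1,"xyz":[0,0,159],"angular":[0,0,0]},{"jaw":-1,"xyz":[0,0,159],"angular":[0,0,0]}]'
```

```text
clock: 3.95
eef_pos: [377.4, -360.5, 23.1]
tool_rot: [-3.141, -0.003, -1.03]
force: [-0.7, 0.8, 7.9]
width: 29.8
gripper_force: 58.7
```

```bash
python3 - <<'E'
from h import *
rel([537,-163,175],0.0)
E
python3 -m creep '[{"jaw":-1,"xyz":[0,0,-50],"angular":[0,0,0]},{"jaw":-1,"xyz":[0,0,-110],"angular":[0,0,0]},{"jaw":-1,"xyz":[0,0,-155],"angular":[0,0,0]},{"jaw":-1,"xyz":[0,0,-155],"angular":[0,0,0]}]'
python3 - <<'E'
from h import *
rel([537,-163,175],0.0)
E
```

```text
xyz [ -86.8 -238.6 -151.9] ang [-0.002 -0.002  0.541] at [ 377.4 -360.5   23.1] [-3.141e+00 -3.000e-03 -1.030e+00] q7 -1.38 t 3.95
clock: 4.45
eef_pos: [378.3, -361.3, 180.2]
tool_rot: [-3.139, -0.008, -1.03]
force: [-0.9, -0.8, -3.0]
width: 29.8
gripper_force: 60.8
xyz [ -88.3 -238.2    5.2] ang [-0.005 -0.007  0.541] at [ 378.3 -361.3  180.2] [-3.139 -0.008 -1.03 ] q7 -1.5 t 4.45
```

```bash
python3 -m creep '[{"jaw":-1,"xyz":[-20,-54,0],"angular":[0,0,0.13]},{"jaw":-1,"xyz":[-40,-108,0],"angular":[0,0,0.26]},{"jaw":-1,"xyz":[-60,-162,0],"angular":[0,0,0.4]},{"jaw":-1,"xyz":[-78,-210,0],"angular":[0,0,0.5]},{"jaw":-1,"xyz":[-88,-238,0],"angular":[0,0,0.541]},{"jaw":-1,"xyz":[-88,-238,0],"angular":[0,0,0.541]},{"jaw":-1,"xyz":[-88,-238,0],"angular":[0,0,0.541]},{"jaw":-1,"xyz":[-88,-238,0],"angular":[0,0,0.541]}]'
python3 - <<'E'
from h import *
im,d=viewer.get_image('wrist'); save('w2.png',im)
P,u,v=cloud('wrist',d); np.save('P2.npy',P)
rel([537,-163,53],0.0)
b=(P[:,0]>480)&(P[:,0]<600)&(P[:,1]>-320)&(P[:,1]<-50)
for lo,hi in [(6,20),(25,35),(50,64),(64,100)]:
    m=b&(P[:,2]>lo)&(P[:,2]<hi)
    if m.sum()>5: print(lo,hi,rect(P[m]),m.sum(),P[m].min(0).round(),P[m].max(0).round())
for t in ['end_stop','jaw_face','short_cylinder']:
    for s in silhouettes('wrist',t)[:2]:
        Q,_,_=cloud('wrist',d,s['pixels']); 
        if len(Q): print(t,round(s['score'],2),s['xy'],rect(Q),Q.min(0).round(),Q.max(0).round())
E
```

```text
clock: 5.45
eef_pos: [534.2, -163.2, 176.1]
tool_rot: [3.141, -0.0, -1.574]
force: [-1.4, -0.7, -2.7]
width: 29.7
gripper_force: 60.9
xyz [ -0.2  -2.7 123.3] ang [ 0.001 -0.    -0.003] at [ 534.4 -163.1  176.3] [ 3.141 -0.    -1.574] q7 -2.36 t 5.5
6 20 (array([ 537.9, -174.8]), 158.1, 84.1, np.float64(1.567)) 3399 [ 496. -254.    7.] [580. -96.  20.]
25 35 (array([ 537.9, -178.4]), 141.4, 56.1, np.float64(1.567)) 4565 [ 510. -249.   27.] [ 566. -108.   33.]
50 64 (array([ 538. , -169.8]), 142.7, 55.7, np.float64(1.569)) 1889 [ 510. -241.   51.] [566. -98.  63.]
jaw_face 0.49 [289.4, 276.2] (array([ 525.5, -105.7]), 10.4, 3.0, np.float64(0.091)) [ 520. -107.   60.] [ 531. -104.   62.]
short_cylinder 0.93 [280.8, 271.9] (array([ 533.9, -163. ]), 62.2, 32.4, np.float64(1.57)) [ 518. -194.  154.] [ 550. -132.  172.]
```

View pics/w2.png

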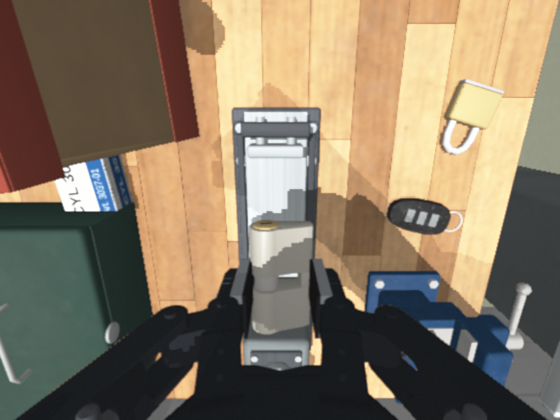

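```bash
python3 - <<'E'
from h import *
P=np.load('P2.npy')
S,_,_=cloud('scene',np.load('scene.npy'))
for n,Q in (('w',P),('s',S)):
    m=(abs(Q[:,0]-538)<22)&(Q[:,2]>56)&(Q[:,2]<66)&(Q[:,1]>-260)&(Q[:,1]<-60)
    h,e=np.histogram(Q[m,1],np.arange(-260,-60,4)); print(n,[(int(a),int(b)) for a,b in zip(e,h) if b])
    for lo,hi in [(-260,-180),(-150,-60)]:
        k=m&(Q[:,1]>lo)&(Q[:,1]<hi); print(np.percentile(Q[k,1],[1,5,95,99]).round(1))
E
```

```text
w [(-244, 36), (-240, 214), (-236, 236), (-232, 103), (-224, 267), (-220, 269), (-216, 162), (-112, 1), (-108, 42)]
[-240.4 -239.6 -214.9 -214.1]
[-108.1 -107.8 -104.5 -104.3]
s [(-244, 4), (-240, 23), (-236, 28), (-232, 16), (-224, 38), (-220, 31), (-216, 17), (-212, 1), (-112, 15), (-108, 36), (-104, 3), (-100, 46), (-96, 27), (-92, 29), (-88, 24), (-84, 24), (-80, 23)]
[-241.1 -239.6 -214.4 -213.9]
[-108.9 -108.1  -78.8  -77.3]
```

```bash
python3 -m creep '[{"jaw":-1,"xyz":[0,-4,45],"angular":[0,0,0]},{"jaw":-1,"xyz":[0,-4,90],"angular":[0,0,0]},{"jaw":-1,"xyz":[0,-4,110],"angular":[0,0,0]},{"jaw":-1,"xyz":[0,-4,118],"angular":[0,0,0]},{"jaw":-1,"xyz":[0,-4,120],"angular":[0,0,0]},{"jaw":-1,"xyz":[0,-4,121],"angular":[0,0,0]}]'
```

```text
clock: 6.4
eef_pos: [540.0, -162.2, 56.2]
tool_rot: [-3.14, -0.001, -1.571]
force: [-0.3, -0.9, -2.0]
width: 29.7
gripper_force: 60.9
```

```bash
python3 -m creep '[{"jaw":-1,"xyz":[0,2,2],"angular":[0,0,0]},{"jaw":-1,"xyz":[0,2,3],"angular":[0,0,0]},{"jaw":-1,"xyz":[0,2,3],"angular":[0,0,0]}]'
```

```text
clock: 6.78
eef_pos: [537.4, -161.9, 53.2]
tool_rot: [-3.141, 0.0, -1.571]
force: [-1.9, 0.8, 5.0]
width: 29.6
gripper_force: 61.6
```

Contact with the bed registered (5 N upward). The next move releases, lifts and looks.

```bash
python3 -m creep '[{"jaw":0.2,"xyz":[0,0,0],"angular":[0,0,0]},{"jaw":0.2,"xyz":[0,0,0],"angular":[0,0,0]},{"jaw":0.2,"xyz":[0,0,0],"angular":[0,0,0]},{"jaw":0.2,"xyz":[0,0,0],"angular":[0,0,0]},{"jaw":0.2,"xyz":[0,0,-40],"angular":[0,0,0]},{"jaw":0.2,"xyz":[0,0,-90],"angular":[0,0,0]},{"jaw":0.2,"xyz":[0,0,-140],"angular":[0,0,0]},{"jaw":0.2,"xyz":[0,0,-160],"angular":[0,0,0]},{"jaw":0.2,"xyz":[0,0,-160],"angular":[0,0,0]}]'
python3 - <<'E'
from h import *
im,d=viewer.get_image('wrist'); save('w3.png',im)
P,u,v=cloud('wrist',d)
m=(abs(P[:,0]-538)<26)&(abs(P[:,1]+162)<40)&(P[:,2]>40)&(P[:,2]<55); print(rect(P[m]),np.percentile(P[m,2],[5,50,95]))
im,d=viewer.get_image('scene'); save('s3.png',im); 
P,u,v=cloud('scene',d)
m=(abs(P[:,0]-538)<100)&(P[:,1]>-80)&(P[:,1]<90)&(P[:,2]>104)&(P[:,2]<155); print('grip',rect(P[m]),P[m].min(0),P[m].max(0),m.sum())
for lo in range(64,152,8):
    k=(abs(P[:,0]-538)<100)&(P[:,1]>-80)&(P[:,1]<90)&(P[:,2]>lo)&(P[:,2]<=lo+8)
    if k.any(): print(lo,k.sum(),P[k].min(0).round(),P[k].max(0).round())
for s in silhouettes('scene','grip_mid')[:2]:
    Q,_,_=cloud('scene',d,s['pixels']); print(s['score'],s['xy'],np.median(Q,0))
E
```

```text
clock: 7.9
eef_pos: [538.2, -162.1, 213.8]
tool_rot: [-3.138, -0.001, -1.571]
force: [0.5, 0.3, 0.0]
width: 51.2
gripper_force: 0.0
(array([ 536., -161.]), 62.6, 29.4, np.float64(1.556)) [40.33080189 42.96849055 45.68516099]
grip (array([521.1,  35.5]), 22.5, 21.7, np.float64(-0.259)) [509.26743025  24.46804556 104.12905316] [532.41568578  47.11576315 150.29404536] 245
64 252 [502. -79.  64.] [573.  31.  72.]
72 301 [506. -38.  72.] [566.  25.  80.]
80 75 [518. -27.  80.] [554.  26.  88.]
88 148 [512. -17.  88.] [548.  44.  96.]
96 80 [512. -17.  96.] [549.  43. 104.]
104 38 [509.  26. 104.] [525.  46. 112.]
112 37 [510.  26. 112.] [530.  43. 120.]
120 36 [512.  24. 120.] [530.  46. 128.]
128 41 [512.  26. 128.] [527.  46. 136.]
136 36 [511.  27. 136.] [532.  44. 144.]
144 57 [510.  27. 144.] [532.  47. 150.]
0.82 [207.6, 135.8] [516.35367754  32.33188494 126.98276177]
0.69 [291.3, 199.7] [ 533.43033348 -160.87754337   41.74650868]
```

```bash
python3 - <<'E'
from h import *
rel([521,35,214],0.6)
E
```

```text
xyz [-196.3   15.8   -2.7] ang [ 0.002  0.001 -0.6  ] at [ 536.7 -161.3  211.2] [ 3.140e+00  1.000e-03 -1.571e+00] q7 -2.39 t 8.05
```

View pics/w3.png

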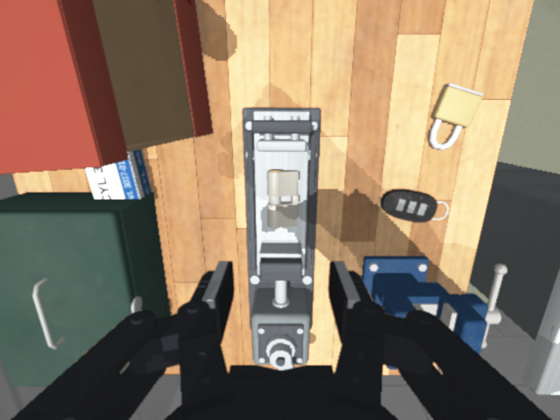

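The cylinder lies flat and straight on the bed at (282,187), between the end stop at (281,145) and the jaw at (280,250). The hub is at (280,352). Next, move above the grip.

```bash
python3 -m creep '[{"jaw":0.2,"xyz":[-50,4,0],"angular":[0,0,-0.15]},{"jaw":0.2,"xyz":[-100,8,0],"angular":[0,0,-0.3]},{"jaw":0.2,"xyz":[-150,12,0],"angular":[0,0,-0.45]},{"jaw":0.2,"xyz":[-185,15,0],"angular":[0,0,-0.6]},{"jaw":0.2,"xyz":[-196,16,0],"angular":[0,0,-0.6]},{"jaw":0.2,"xyz":[-196,16,0],"angular":[0,0,-0.6]},{"jaw":0.2,"xyz":[-196,16,0],"angular":[0,0,-0.6]}]'
python3 - <<'E'
from h import *
im,d=viewer.get_image('wrist'); save('w4.png',im)
P,u,v=cloud('wrist',d); np.save('P4.npy',P)
b=(abs(P[:,0]-538)<70)&(P[:,1]>-75)&(P[:,1]<90)
for lo,hi in [(64,78),(78,86),(86,92),(92,97),(97,101),(101,106),(106,112),(140,152)]:
    k=b&(P[:,2]>lo)&(P[:,2]<=hi)
    if k.sum()>8: print(lo,hi,k.sum(),rect(P[k]),P[k].min(0).round(),P[k].max(0).round())
rel([521,35,126],0.6)
E
```

```text
clock: 8.93
eef_pos: [521.4, 32.1, 212.1]
tool_rot: [3.141, -0.001, -0.975]
force: [-0.3, 0.1, 0.2]
width: 51.4
gripper_force: 0.0
64 78 3889 (array([538.1,  -4.6]), 70.2, 66.1, np.float64(1.567)) [505. -40.  65.] [571.  31.  78.]
78 86 433 (array([538.2,  -4.6]), 47.4, 45.8, np.float64(-0.001)) [514. -27.  78.] [562.  18.  86.]
86 92 36 (array([534.1,   9.2]), 53.3, 25.9, np.float64(-1.187)) [524. -18.  86.] [551.  37.  92.]
92 97 880 (array([533.2,   8.2]), 51.3, 23.2, np.float64(-1.206)) [517. -16.  92.] [550.  35.  97.]
97 101 320 (array([532.5,   9.7]), 51.9, 21.4, np.float64(-1.202)) [518. -16.  97.] [550.  38. 101.]
101 106 82 (array([529.3,  14. ]), 50.3, 18.5, np.float64(-1.359)) [517.  -9. 101.] [543.  41. 106.]
106 112 54 (array([527.2,  32. ]), 20.5, 7.3, np.float64(0.651)) [517.  27. 106.] [533.  41. 112.]
140 152 689 (array([523.1,  36.5]), 20.9, 19.5, np.float64(0.596)) [513.  27. 140.] [533.  47. 149.]
xyz [-2.7 -1.2 86.2] ang [ 0.001 -0.001 -0.004] at [521.5  32.2 212.2] [ 3.141e+00 -1.000e-03 -9.750e-01] q7 -2.25 t 8.97
```

View pics/w4.png

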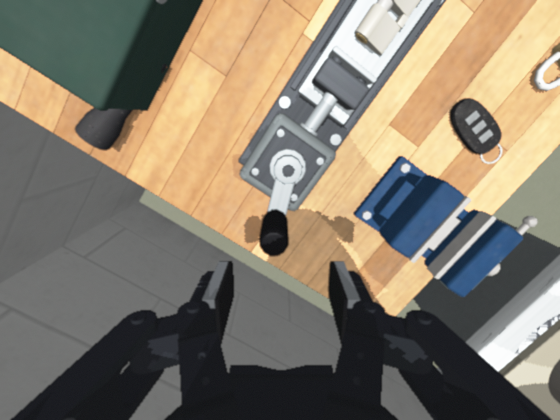

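The grip is at (275,230) and the hub at (288,168). The spindle measures (538,−4.6), the radius comes out right, and the crank angle is about 1.22.

```bash
python3 - <<'E'
from h import *
rel([522.6,37.4,126],0.6)
E
```

```text
xyz [-3.8 -3.9 86.2] ang [ 0.001 -0.001 -0.004] at [521.5  32.2 212.2] [ 3.141e+00 -1.000e-03 -9.750e-01] q7 -2.25 t 8.97
```

```bash
python3 -m creep '[{"jaw":0.2,"xyz":[-4,-4,0],"angular":[0,0,0]},{"jaw":0.2,"xyz":[-4,-4,40],"angular":[0,0,0]},{"jaw":0.2,"xyz":[-4,-4,75],"angular":[0,0,0]},{"jaw":0.2,"xyz":[-4,-4,86],"angular":[0,0,0]},{"jaw":0.2,"xyz":[-4,-4,86],"angular":[0,0,0]},{"jaw":-1,"xyz":[-4,-4,86],"angular":[0,0,0]},{"jaw":-1,"xyz":[-4,-4,86],"angular":[0,0,0]},{"jaw":-1,"xyz":[-4,-4,86],"angular":[0,0,0]},{"jaw":-1,"xyz":[-4,-4,86],"angular":[0,0,0]},{"jaw":-1,"xyz":[-4,-4,86],"angular":[0,0,0]},{"jaw":-1,"xyz":[-4,-4,86],"angular":[0,0,0]}]'
```

```text
clock: 10.35
eef_pos: [523.2, 39.5, 127.7]
tool_rot: [-3.14, -0.001, -0.971]
force: [-2.0, -0.9, 6.9]
width: 20.8
gripper_force: 58.5
```

```bash
cat >> h.py <<'E'
C=np.array([538.1,-4.6])
def status():
    s=ctrl.read_state(); d=s['eef_pos'][:2]-C; phi=np.arctan2(d[1],-d[0])
    t=np.array([np.sin(phi),np.cos(phi)]); n=np.array([-np.cos(phi),np.sin(phi)])
    print('phi deg',round(np.degrees(phi)%360,1),'r',round(np.hypot(*d),1),'Ft(opposing)',round(-t@s['force'][:2],2),'Fr',round(n@s['force'][:2],2),'Fz',round(s['force'][2],1),'z',round(s['eef_pos'][2],1),'q7',round(s['qpos'][6],2),'t',round(s['clock'],2),'w',round(s['width'],1))
def rows(phi0,phis):
    R0=R.from_euler('xyz',ctrl.read_state()['tool_rot'])
    p=lambda a:C+45*np.array([-np.cos(np.radians(a)),np.sin(np.radians(a))])
    for a in phis: print(a,np.round(R0.inv().apply(np.r_[p(a)-p(phi0),0]),0).astype(int)[:2].tolist())
E
python3 - <<'E'
from h import *
status(); rows(70,range(90,311,20))
E
```

```text
phi deg 71.3 r 46.6 Ft(opposing) 2.2 Fr -0.2 Fz 6.9 z 127.7 q7 -2.17 t 10.35 w 20.8
90 [6, -14]
110 [17, -25]
130 [31, -32]
150 [47, -34]
170 [62, -30]
190 [75, -21]
210 [84, -8]
230 [88, 7]
250 [87, 22]
270 [81, 37]
290 [70, 48]
310 [56, 54]
```

```bash
python3 -m creep '[{"jaw":-1,"xyz":[6,-14,0],"angular":[0,0,0]},{"jaw":-1,"xyz":[17,-25,0],"angular":[0,0,0]},{"jaw":-1,"xyz":[31,-32,0],"angular":[0,0,0]},{"jaw":-1,"xyz":[47,-34,0],"angular":[0,0,0]},{"jaw":-1,"xyz":[62,-30,0],"angular":[0,0,0]},{"jaw":-1,"xyz":[75,-21,0],"angular":[0,0,0]},{"jaw":-1,"xyz":[84,-8,0],"angular":[0,0,0]},{"jaw":-1,"xyz":[88,7,0],"angular":[0,0,0]},{"jaw":-1,"xyz":[87,22,0],"angular":[0,0,0]},{"jaw":-1,"xyz":[81,37,0],"angular":[0,0,0]},{"jaw":-1,"xyz":[70,48,0],"angular":[0,0,0]},{"jaw":-1,"xyz":[56,54,0],"angular":[0,0,0]}]'
python3 - <<'E'
from h import *
status(); rows(310,range(330,551,20))
E
```

```text
clock: 11.85
eef_pos: [513.2, -40.2, 127.8]
tool_rot: [-3.137, -0.01, -0.973]
force: [6.4, -5.3, -2.8]
width: 20.2
gripper_force: 59.1
phi deg 304.9 r 43.4 Ft(opposing) 8.31 Fr 0.65 Fz -2.8 z 127.8 q7 -2.03 t 11.85 w 20.2
330 [-16, 2]
350 [-31, -2]
370 [-44, -11]
390 [-53, -24]
410 [-57, -39]
430 [-56, -54]
450 [-49, -69]
470 [-39, -80]
490 [-24, -87]
510 [-9, -88]
530 [6, -84]
550 [19, -76]
```

Tracking the circle well, with an opposing force of 8.3 N and low side force.

```bash
python3 -m creep '[{"jaw":-1,"xyz":[-16,2,0],"angular":[0,0,0]},{"jaw":-1,"xyz":[-31,-2,0],"angular":[0,0,0]},{"jaw":-1,"xyz":[-44,-11,0],"angular":[0,0,0]},{"jaw":-1,"xyz":[-53,-24,0],"angular":[0,0,0]},{"jaw":-1,"xyz":[-57,-39,0],"angular":[0,0,0]},{"jaw":-1,"xyz":[-56,-54,0],"angular":[0,0,0]},{"jaw":-1,"xyz":[-49,-69,0],"angular":[0,0,0]},{"jaw":-1,"xyz":[-39,-80,0],"angular":[0,0,0]},{"jaw":-1,"xyz":[-24,-87,0],"angular":[0,0,0]},{"jaw":-1,"xyz":[-9,-88,0],"angular":[0,0,0]},{"jaw":-1,"xyz":[6,-84,0],"angular":[0,0,0]},{"jaw":-1,"xyz":[19,-76,0],"angular":[0,0,0]}]'
python3 - <<'E'
from h import *
status(); rows(550,range(570,791,20))
E
```

```text
clock: 13.35
eef_pos: [583.4, -5.7, 127.7]
tool_rot: [-3.138, 0.005, -0.968]
force: [-2.6, 8.7, 9.1]
width: 20.7
gripper_force: 60.6
phi deg 181.3 r 45.3 Ft(opposing) 8.61 Fr -2.78 Fz 9.1 z 127.7 q7 -2.12 t 13.35 w 20.7
570 [9, 13]
590 [13, 28]
610 [12, 43]
630 [6, 58]
650 [-5, 69]
670 [-20, 75]
690 [-35, 77]
710 [-50, 73]
730 [-63, 64]
750 [-72, 51]
770 [-76, 36]
790 [-75, 21]
```

```bash
python3 -m creep '[{"jaw":-1,"xyz":[9,13,0],"angular":[0,0,0]},{"jaw":-1,"xyz":[13,28,0],"angular":[0,0,0]},{"jaw":-1,"xyz":[12,43,0],"angular":[0,0,0]},{"jaw":-1,"xyz":[6,58,0],"angular":[0,0,0]},{"jaw":-1,"xyz":[-5,69,0],"angular":[0,0,0]},{"jaw":-1,"xyz":[-20,75,0],"angular":[0,0,0]},{"jaw":-1,"xyz":[-35,77,0],"angular":[0,0,0]},{"jaw":-1,"xyz":[-50,73,0],"angular":[0,0,0]},{"jaw":-1,"xyz":[-63,64,0],"angular":[0,0,0]},{"jaw":-1,"xyz":[-72,51,0],"angular":[0,0,0]},{"jaw":-1,"xyz":[-76,36,0],"angular":[0,0,0]},{"jaw":-1,"xyz":[-75,21,0],"angular":[0,0,0]}]'
python3 - <<'E'
from h import *
status(); rows(790,range(810,971,20))
im,d=viewer.get_image('scene'); save('s5.png',im); cv2.imwrite('pics/s5c.png',cv2.resize(im[130:270,180:370,::-1],None,fx=4,fy=4,interpolation=cv2.INTER_CUBIC))
P,u,v=cloud('scene',d)
m=(abs(P[:,0]-538)<22)&(P[:,2]>56)&(P[:,2]<66)&(P[:,1]>-260)&(P[:,1]<-60)
h,e=np.histogram(P[m,1],np.arange(-260,-60,4)); print([(int(a),int(b)) for a,b in zip(e,h) if b])
m=(abs(P[:,0]-538)<18)&(P[:,1]<-125)&(P[:,1]>-213)&(P[:,2]>42)&(P[:,2]<52); print(rect(P[m]))
E
```

```text
clock: 14.85
eef_pos: [521.4, 39.0, 127.6]
tool_rot: [3.139, 0.001, -0.972]
force: [-6.0, -6.6, 10.8]
width: 20.5
gripper_force: 61.1
phi deg 69.0 r 46.7 Ft(opposing) 7.96 Fr -4.03 Fz 10.8 z 127.6 q7 -2.17 t 14.85 w 20.5
810 [6, -14]
830 [17, -25]
850 [31, -32]
870 [47, -34]
890 [62, -30]
910 [75, -21]
930 [84, -8]
950 [88, 7]
970 [87, 22]
[(-244, 2), (-240, 21), (-236, 21), (-232, 14), (-224, 38), (-220, 30), (-216, 20), (-144, 7), (-140, 39), (-136, 7), (-132, 45), (-128, 31), (-124, 29), (-120, 22), (-116, 32), (-112, 16), (-104, 1), (-100, 1)]
(array([ 536.1, -165.2]), 74.5, 35.4, np.float64(1.512))
```

View pics/s5c.png

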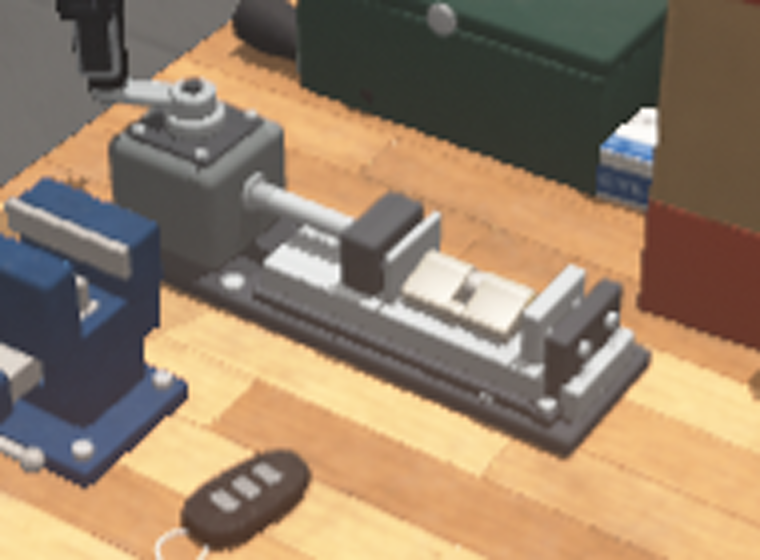

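The jaw has pushed the cylinder along straight, and about 10 mm is left to the end stop (crop 415–530 for the cylinder, 530 for the stop). I'll go on, then take like 45° steps to read the baseline force.

```bash
python3 -m creep '[{"jaw":-1,"xyz":[6,-14,0],"angular":[0,0,0]},{"jaw":-1,"xyz":[17,-25,0],"angular":[0,0,0]},{"jaw":-1,"xyz":[31,-32,0],"angular":[0,0,0]},{"jaw":-1,"xyz":[47,-34,0],"angular":[0,0,0]},{"jaw":-1,"xyz":[62,-30,0],"angular":[0,0,0]},{"jaw":-1,"xyz":[75,-21,0],"angular":[0,0,0]},{"jaw":-1,"xyz":[84,-8,0],"angular":[0,0,0]}]'
python3 - <<'E'
from h import *
status()
for a in (930,975,1020,1065,1110,1155): rows(a,[a+15,a+30,a+45])
E
```

```text
clock: 15.78
eef_pos: [579.7, -20.7, 127.8]
tool_rot: [-3.135, 0.002, -0.968]
force: [1.7, 8.3, 3.6]
width: 20.7
gripper_force: 60.4
phi deg 201.1 r 44.6 Ft(opposing) 8.38 Fr -1.4 Fz 3.6 z 127.8 q7 -2.09 t 15.78 w 20.7
945 [4, 11]
960 [4, 23]
975 [2, 34]
990 [-5, 10]
1005 [-13, 19]
1020 [-23, 26]
1035 [-11, 4]
1050 [-23, 4]
1065 [-34, 2]
1080 [-10, -5]
1095 [-19, -13]
1110 [-26, -23]
1125 [-4, -11]
1140 [-4, -23]
1155 [-2, -34]
1170 [5, -10]
1185 [13, -19]
1200 [23, -26]
```

```bash
S='from h import *; status()'
python3 -m creep '[{"jaw":-1,"xyz":[4,11,0],"angular":[0,0,0]},{"jaw":-1,"xyz":[4,23,0],"angular":[0,0,0]},{"jaw":-1,"xyz":[2,34,0],"angular":[0,0,0]}]' >/dev/null; python3 -c "$S"
python3 -m creep '[{"jaw":-1,"xyz":[-5,10,0],"angular":[0,0,0]},{"jaw":-1,"xyz":[-13,19,0],"angular":[0,0,0]},{"jaw":-1,"xyz":[-23,26,0],"angular":[0,0,0]}]' >/dev/null; python3 -c "$S"
```

```text
phi deg 247.2 r 43.5 Ft(opposing) 8.67 Fr 1.57 Fz -2.5 z 127.9 q7 -2.04 t 16.15 w 20.7
phi deg 294.5 r 43.2 Ft(opposing) 7.6 Fr 1.53 Fz -2.4 z 127.9 q7 -2.02 t 16.52 w 20.1
```

```bash
python3 -m creep '[{"jaw":-1,"xyz":[-11,4,0],"angular":[0,0,0]},{"jaw":-1,"xyz":[-23,4,0],"angular":[0,0,0]},{"jaw":-1,"xyz":[-34,2,0],"angular":[0,0,0]}]' >/dev/null; python3 -c "from h import *; status()"
```

```text
phi deg 341.6 r 44.1 Ft(opposing) 9.08 Fr 3.05 Fz 3.0 z 127.7 q7 -2.05 t 16.9 w 20.6
```

```bash
python3 -m creep '[{"jaw":-1,"xyz":[-10,-5,0],"angular":[0,0,0]},{"jaw":-1,"xyz":[-19,-13,0],"angular":[0,0,0]},{"jaw":-1,"xyz":[-26,-23,0],"angular":[0,0,0]}]' >/dev/null; python3 - <<'E'
from h import *
status()
im,d=viewer.get_image('scene'); save('s6.png',im)
a=cv2.imread('pics/s5.png')
cv2.imwrite('pics/s6c.png',cv2.resize(np.vstack([a[180:230,260:350],im[180:230,260:350,::-1]]),None,fx=6,fy=6,interpolation=cv2.INTER_CUBIC)[:600])
P,u,v=cloud('scene',d)
m=(abs(P[:,0]-538)<20)&(P[:,2]>56)&(P[:,2]<66)
for lo,hi in [(-229,-180),(-245,-229),(-180,-142)]:
    k=m&(P[:,1]>lo)&(P[:,1]<hi); print(np.percentile(P[k,1],[2,50,98]).round(1))
E
```

```text
phi deg 28.8 r 45.6 Ft(opposing) 7.77 Fr -0.58 Fz 9.8 z 127.6 q7 -2.12 t 17.27 w 20.3
[-227.1 -222.9 -216.5]
[-240.1 -235.5 -229.7]
[-154.5 -149.6 -142.3]
```

View pics/s6c.png

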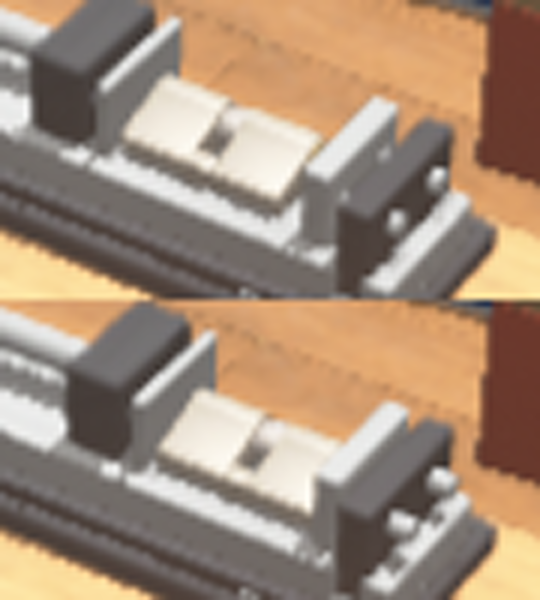

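The cylinder now touches the end stop, which has slid back about 2–3 mm. The force is still at baseline.

```bash
python3 -m creep '[{"jaw":-1,"xyz":[-4,-11,0],"angular":[0,0,0]},{"jaw":-1,"xyz":[-4,-23,0],"angular":[0,0,0]},{"jaw":-1,"xyz":[-2,-34,0],"angular":[0,0,0]}]' >/dev/null; python3 -c "from h import *; status()"
```

```text
phi deg 72.4 r 46.7 Ft(opposing) 8.33 Fr -1.95 Fz 13.3 z 127.6 q7 -2.17 t 17.7 w 20.2
```

```bash
python3 -m creep '[{"jaw":-1,"xyz":[5,-10,0],"angular":[0,0,0]},{"jaw":-1,"xyz":[13,-19,0],"angular":[0,0,0]},{"jaw":-1,"xyz":[23,-26,0],"angular":[0,0,0]}]' >/dev/null; python3 - <<'E'
from h import *
status(); rows(1200,[1215,1222,1230,1245])
E
```

```text
phi deg 114.2 r 46.8 Ft(opposing) 10.88 Fr -4.8 Fz 16.1 z 127.6 q7 -2.18 t 18.07 w 20.5
1215 [11, -4]
1222 [17, -4]
1230 [23, -4]
1245 [34, -2]
```

```bash
python3 -m creep '[{"jaw":-1,"xyz":[11,-4,0],"angular":[0,0,0]},{"jaw":-1,"xyz":[23,-4,0],"angular":[0,0,0]}]' >/dev/null; python3 - <<'E'
from h import *
status(); rows(1230,[1238,1245,1260])
E
```

```text
phi deg 141.5 r 46.4 Ft(opposing) 12.49 Fr -1.66 Fz 14.2 z 127.6 q7 -2.16 t 18.32 w 20.4
1238 [6, 1]
1245 [11, 2]
1260 [22, 8]
```

The extra force is about 4 N, which matches roughly 70 N of squeeze. I'll hold briefly, release and lift.

```bash
python3 -m creep '[{"jaw":-1,"xyz":[0,0,0],"angular":[0,0,0]},{"jaw":-1,"xyz":[0,0,0],"angular":[0,0,0]}]' >/dev/null; python3 -c "from h import *; status()"
python3 -m creep '[{"jaw":0.2,"xyz":[0,0,0],"angular":[0,0,0]},{"jaw":0.2,"xyz":[0,0,0],"angular":[0,0,0]},{"jaw":0.2,"xyz":[0,0,0],"angular":[0,0,0]},{"jaw":0.2,"xyz":[0,0,0],"angular":[0,0,0]},{"jaw":0.2,"xyz":[0,0,-20],"angular":[0,0,0]},{"jaw":0.2,"xyz":[0,0,-60],"angular":[0,0,0]},{"jaw":0.2,"xyz":[0,0,-110],"angular":[0,0,0]},{"jaw":0.2,"xyz":[0,0,-130],"angular":[0,0,0]},{"jaw":0.2,"xyz":[0,0,-130],"angular":[0,0,0]}]'
python3 - <<'E'
from h import *
im,d=viewer.get_image('scene'); save('s7.png',im); cv2.imwrite('pics/s7c.png',cv2.resize(im[130:270,180:370,::-1],None,fx=4,fy=4,interpolation=cv2.INTER_CUBIC))
P,u,v=cloud('scene',d)
k=(abs(P[:,0]-538)<70)&(abs(P[:,1])<80)&(P[:,2]>136)&(P[:,2]<152); c=rect(P[k])[0]; dd=c-C; print(c,np.degrees(np.arctan2(dd[1],-dd[0])))
E
```

```text
phi deg 143.9 r 46.3 Ft(opposing) 7.73 Fr -2.37 Fz 10.9 z 127.6 q7 -2.16 t 18.57 w 20.6
clock: 19.7
eef_pos: [578.0, 19.9, 257.7]
tool_rot: [-3.139, -0.002, -0.971]
force: [0.5, 0.4, -0.5]
width: 51.3
gripper_force: 0.0
[573.6  20.4] 144.84582236785258
```

View pics/s7c.png

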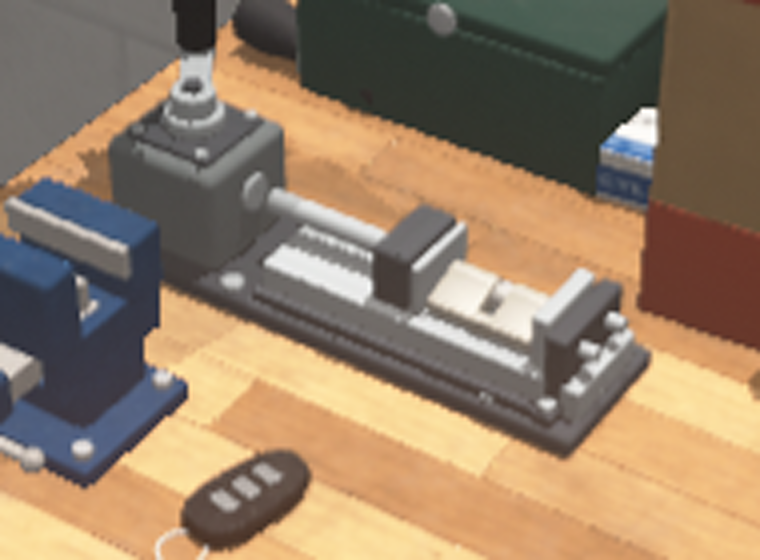

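The cylinder is clamped flat between the jaw (crop 440) and the end stop (540). The jaw's spring gap has closed, and the crank stayed at 144° after release.

```bash
python3 -c "from cell import ctrl; print(ctrl.finish_job())"
```

```text
the job is handed in; nothing more can be done
None
```

The larger short cylinder is clamped flat between the faces at an estimated 70 N (judged from the crank force, not measured directly), the crank is released, and the job is handed in; no verdict came back.

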